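Clamp through the guard window, then start

ROBOT

A 7-joint arm with a two-finger parallel gripper is mounted at the origin on the work surface. World frame = base frame: x ahead of the robot, y to its left, z up, the work surface at z = 0. Lengths are in m, angles in degrees, forces in N, time in s.
With the tool pointing down it reaches from about 0.425 to 0.975 m from the base axis. Payload 16.7 kg.
Tool frame: the origin (TCP) lies midway between the tips of the shut fingers; the grasp point (between the pads) lies 19 mm behind it (r.hold_point_z is the distance from the TCP to the grasp point, in m); z points along the fingers, y is the line along which they close (so a half turn about z gives the same grasp; the last joint's range is limited). The gripper opens to 85 mm and grips with 20 to 120 N. Pads are 22 mm wide; open, the fingers measure 114 mm over their backs; the gripper's body (76 mm by 85 mm) begins 54 mm behind the grasp point. The pads swing forward as they close: fully open they stand 13 mm farther back than shut.
Start: joints at [-74.513, 24.414, 4.234, 92.017, -1.954, 63.644, -3.845], TCP at [0.275, 0.616, 0.231] pointing down, gripper open.
Joint ranges: [-163.25, 163.25], [-28.42, 122.38], [-70.27, 78.77], [12.13, 141.07], [-58.53, 238.53], [9.26, 117.41], [-156.51, 156.51]. Speed limits (degrees/s): [108.29, 108.29, 136.94, 136.94, 172.46, 172.46, 172.46].

INTERFACE

Orientations are given as a 3x3 rotation matrix whose columns are the frame's x, y, z axes.
In Python, from rig import r gives the robot as it stands.
- The arm moves only by the tool servo_tool, never from a script. Its arguments are lists of equal length, an entry for each row: "dp": the shift along the tool's x, y, z in m, a list of three; "delta_rot": the turn, a rotation vector about the tool's x, y, z in rad, a list of three; "jaw": the opening, from 0 (shut) to 1 (fully open). A call has 1 to 5 rows; each row is the pose to reach, as a shift and turn from the pose commanded when the call began, along the tool's axes at that moment; what a row does not reach only later rows make up. A row lasts 1/8 s, in which the tool goes at most 62.5 mm and 10.7 degrees, less where a joint would pass 70% of its speed; a pose out of reach is approached as far as the arm can. A call with a gripper value outside its range is refused whole. The fingers move at their own pace and stop on an object; "force" is the grip in N (left out, the last holds). Time passes only in rows, so rows that repeat a pose let the fingers close. It gives the time, the measured TCP pose, the force, the opening and the grip force at its end, in the units of the state.
- r.get_obs(): the state, without advancing time (a new reading comes with each control period).
- r.read_camera(name): name is "side" or "top"; returns a dict with "color" (400x640x3 uint8, red, green, blue), "fx", "fy", "cx", "cy" (pixels), "k1" (the pictures are not rectified: a ray, as slopes to the right and down, at radius r is drawn at 1 + k1 r^2 times it, then the intrinsics apply), "R" (3x3) and "t" (3): a world point X has camera coordinates R X + t. Camera axes: x right, y down, z forward; pixel columns grow to the right and rows downward; lengths in m; the calibration is good to about 2 mm. A picture is of the moment at which its call begins. There is no depth.
- r.hand_in(): hands the job in; it is judged then, once.
The state is a dict: "t": time; "joint_pos": joint angles; "dq": joint speeds; "joint_torque": joint torques, N m; "eef_pos": TCP position; "tool_rot": TCP orientation; "force": force on the tool from outside, world axes, zero at the start; "ft_torque": the same for the moment, N m; "gripper_width": finger opening in m; "grasp_force": force on a finger pad.
Only numpy, scipy, OpenCV 4.12 (cv2) and the standard library are available. Lean on these libraries where they do the work, as an engineer would, in place of code of your own. Each camera call takes 0.05 s, during which the arm holds its last target. There are 200 camera calls.

TASK

Clamp the brass blank in the guarded milling fixture: reach down through the window in the yellow guard with the fingertips and press the red pad of the clamp lever all the way down, without touching the guard. Then press the green button on the grey start box fully in and let it go, without pressing the red stop button and without lifting or shifting the box. Grasp and lift nothing, and leave the oil bottle, the spare blank and the brush where they are.

Things in the scene. Friction and masses are not known exactly. Their poses are not given: they have to be found in the camera images.
- guard: Fixed guard over the clamping fixture: yellow flat top 220 x 180 mm, 6 mm thick, top face 150 mm above the bench, on four 14 mm square corner posts, with clear plastic sides and front and a clear plastic sheet in the rear half of the top. The only opening from above is the window, 80 mm along x by 84 mm along y. Origin: on the bench under the middle of the guard; x points from the front (lever pad side) to the rear (lever pivot side), z up. The guard must not be touched.
- window (a point): Centre of the guard window, level with the guard's top face (150 mm above the bench); 45 mm in front of the guard's middle. Axes as the guard's.
- lever_pad (a point): Centre of the top face of the red pad, 34 x 34 mm and 14 mm thick, on the free end of the steel clamp lever, seen through the window. The lever lies along the guard's x axis; its pivot is 97 mm behind the pad, 113 mm above the bench. With the lever fully up the pad's top is 139 mm above the bench; fully down it is 106 mm, that is 44 mm below the guard's top face. The pad stays within 5 mm of the window's centre, seen from above, all the way.
- lever (a joint): Angle of the clamp lever: 0 rad fully up, growing as it is pressed down, 0.34 rad at its stop (fully down, blank clamped). About 3 to 4 N on the pad moves it; it is stiff and stays where it is left, no spring.
- startbox: Loose grey start box, 80 x 130 mm and 45 mm high, 0.9 kg, standing on the bench to the left or the right of the guard. Origin: centre of its underside; turned up to 70 degrees; y points along its long side towards the green button, z up.
- start_top (a point): Centre of the top of the green start button (32 mm across), 34 mm from the middle of the box towards its +y end.
- stop_top (a point): Centre of the top of the red stop button (32 mm across), 34 mm from the middle of the box towards its -y end. Not to be pressed.
- start (a joint): Travel of the green button: 0 m out, 0.006 m fully in; sprung, fully in takes 5 N.
- stop (a joint): Travel of the red button: 0 m out, 0.006 m fully in.
- oil: Bystander: yellow oil bottle with a red cap, 60 mm across, 150 mm high, standing on the other side of the guard from the start box. Origin: centre of its underside.
- blank: Bystander: spare brass blank, 50 x 50 x 20 mm, lying on the bench beyond the guard to the left. Origin: centre of its underside.
- brush: Bystander: small hand brush lying on the bench beyond the guard, roughly along y. Origin: on its underside near the middle.
Mind the look-alikes: they are no part of the job. Of the things that look like the startbox, the smallest one is meant.

How it is judged (in metres and radians):
On the way, in this order (a step that is already met when the one before it is completed fails the run):
1. the clamp lever is pressed fully down (value of joint lever above 0.31 rad), for 0.2 s.
2. the green button is pressed fully in (value of joint start above 0.0045 m), for 0.05 s.
At the end, for the whole second after the job is handed in: The lever is down to 0.31 rad or more of its 0.34, the green button was pressed after that at least 4.5 mm in and is out again, the red button is out, the start box stands flat within 20 mm of where it stood, and the oil bottle (upright), spare blank and brush are within 20 mm of where they were (value of joint lever above 0.31 rad and value of joint each of start, stop below 0.0015 m and distance of each of startbox, oil, blank, brush from where it was at the start of the episode below 0.02 m and angle between startbox's own z axis and vertical below 0.05 rad and linear speed of startbox below 0.02 m/s and angle between oil's own z axis and vertical below 0.1 rad); the robot touches nothing.
It fails at once if the guard is touched (over 0.5 N) (contact force between guard and anything else above 0.5 N).
It fails at once if the green button is pressed before the lever is down (value of joint start above 0.003 m and value of joint lever below 0.3 rad).
It fails at once if the red stop button is pressed (value of joint stop above 0.002 m).
It fails at once if the start box is lifted or tipped or shifted more than 20 mm (height (world z) of startbox above 0.008 m or angle between startbox's own z axis and vertical above 0.15 rad or distance of startbox from where it was at the start of the episode above 0.02 m).
It fails at once if the bottle, spare blank or brush is moved more than 20 mm or lifted (distance of any of oil, blank, brush from where it was at the start of the episode above 0.02 m or height (world z) of any of blank, oil above 0.01 m).
It also fails if it takes over 45 s, if anything falls off the work surface, if the arm or the gripper's body presses on something with over 40 N, if the wrist force passes 120 N, or if a joint passes its speed limit or range.

## Working session

There is one attempt and no reset: what is moved stays moved. The work goes in short steps, Python scripts to look and compute and a tool call to move; the robot and the scene stay as the last step left them, time stands still between calls to the robot, and variables do not carry over. Pictures are saved under pics/ and viewed, at most 10 in all, crops included, and the job is handed in when it is done.

Besides the shell and the picture viewer there is one more tool, called after "Emit:" by a JSON object that holds its "method" and its "body". servo_tool: Moves the arm, as the interface text tells. Its arguments: {"type":"object","properties":{"dp":{"type":"array","items":{"type":"array","items":{"type":"number"}}},"delta_rot":{"type":"array","items":{"type":"array","items":{"type":"number"}}},"jaw":{"type":"array","items":{"type":"number"}},"force":{"type":"number"}},"required":["dp","delta_rot","jaw"]}

```bash
mkdir -p pics; python3 - <<'E'
from rig import r
import cv2
for n in("top","side"):
    c=r.read_camera(n); cv2.imwrite(f"pics/{n}0.png",c["color"][:,:,::-1])
    print(n,c["fx"],c["fy"],c["cx"],c["cy"],c["k1"],c["R"],c["t"])
o=r.get_obs();print(o["tool_rot"],o["eef_pos"],o["t"])
E
```

```text
top 481.9746479422386 481.9746479422386 315.393779951608 205.94726768143295 -0.11524970222937156 [[ 0.02476353 -0.99967358  0.00628477]
 [-0.99656196 -0.02518267 -0.0789309 ]
 [ 0.07906341 -0.00430855 -0.99686028]] [9.41735727e-05 5.44206236e-01 1.41635647e+00]
side 365.8950541874603 365.8950541874603 316.34916445265833 194.00118136188087 0.014027611646235809 [[ 0.77480175 -0.63218404  0.00505846]
 [-0.3203559  -0.3994995  -0.85893669]
 [ 0.54502692  0.66388515 -0.5120568 ]] [-0.42083034  0.28979955  0.95589265]
[[-9.13154338e-01  4.07613785e-01 -3.95969399e-04]
 [ 4.07613966e-01  9.13153652e-01 -1.12329546e-03]
 [-9.62898125e-05 -1.18714478e-03 -9.99999291e-01]] [0.27498429 0.61605369 0.23065865] 0.1
```

View pics/top0.png

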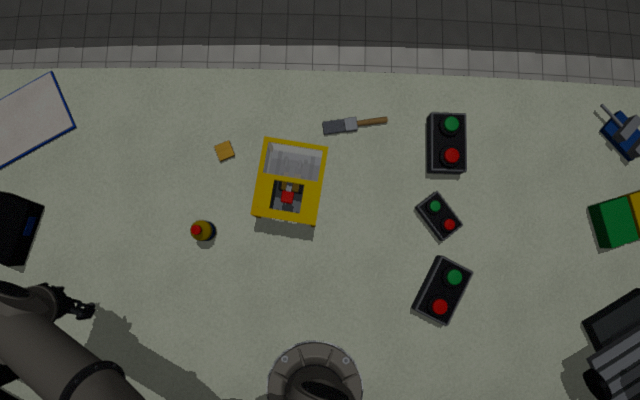

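View pics/side0.png

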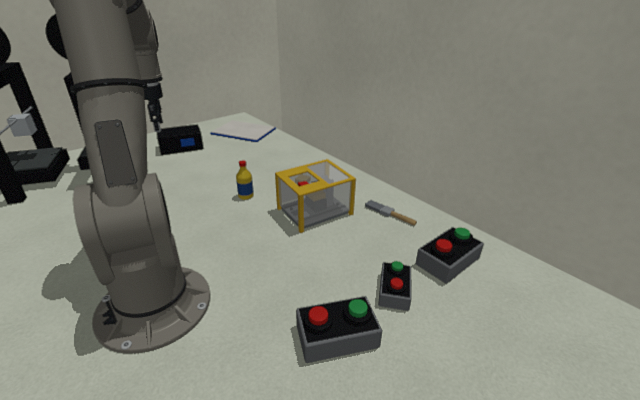

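The top view shows the guard around (290,182), with the red pad at (288,197). The smallest box is the middle one, with green at (435,206) and red at (449,225). In the side view its green is at (397,267) and the pad is near (303,183).

```bash
cat > h.py <<'E'
import numpy as np, cv2
def und(c,uv):
    K=np.array([[c["fx"],0,c["cx"]],[0,c["fy"],c["cy"]],[0,0,1]])
    return cv2.undistortPoints(np.array(uv,float).reshape(-1,1,2),K,np.array([c["k1"],0,0,0,0.]))[:,0]
def rayz(c,uv,z):
    p=und(c,uv); d=np.c_[p,np.ones(len(p))]@c["R"]; o=-c["R"].T@c["t"]
    return o+d*((z-o[2])/d[:,2])[:,None]
def tri(a,ua,b,ub):
    P=lambda c:np.c_[c["R"],c["t"]]
    X=cv2.triangulatePoints(P(a),P(b),und(a,ua).T,und(b,ub).T); return (X[:3]/X[3]).T
def blob(img,box,col):
    x0,y0,x1,y1=box; h=cv2.cvtColor(img[y0:y1,x0:x1],cv2.COLOR_RGB2HSV).astype(int); H,S,V=h[...,0],h[...,1],h[...,2]
    m=(S>130)&(V>90)&{"g":(H>45)&(H<90),"r":(H<8)|(H>172),"y":(H>20)&(H<34)}[col]
    n,l,s,ce=cv2.connectedComponentsWithStats(m.astype(np.uint8)); k=1+s[1:,4].argmax()
    return ce[k]+[x0,y0],s[k,:],(l==k).astype(np.uint8)
E
python3 - <<'E'
from h import *; from rig import r
T=r.read_camera("top");S=r.read_camera("side")
for nm,col,bt,bs in(("green","g",(420,195,445,217),(385,258,410,275)),("red","r",(438,214,462,236),(385,274,410,293)),("pad","r",(275,185,302,207),(290,172,318,195))):
    a,sa,_=blob(T["color"],bt,col);b,sb,_=blob(S["color"],bs,col)
    print(nm,a,sa,b,sb,tri(T,[a],S,[b]),rayz(T,[a],.058),rayz(T,[a],.139))
# guard outline
_,s,m=blob(T["color"],(240,125,340,235),"y")
cs,h=cv2.findContours(m,cv2.RETR_CCOMP,cv2.CHAIN_APPROX_NONE)
for i,q in enumerate(cs):
    if cv2.contourArea(q)<200: continue
    re=cv2.minAreaRect(q); bp=cv2.boxPoints(re); ap=cv2.approxPolyDP(q,4,True)[:,0]
    print("contour",h[0][i][3],re,"\n",ap.tolist(),"\n",rayz(T,ap,.15).round(4).tolist())
t=cv2.resize(T["color"][120:240,230:345],None,fx=5,fy=5,interpolation=cv2.INTER_CUBIC)
cv2.imwrite("pics/guard.png",t[:,:,::-1])
E
```

```text
green [431.5 204.5] [11  9  2  2  2] [397.16129032 264.96774194] [ 7  4 11  7 62] [[ 0.55709625 -0.33001963  0.05402378]] [[ 0.55399635 -0.32639563  0.058     ]] [[ 0.54682651 -0.3063149   0.139     ]]
red [449.         223.92857143] [ 7  5  9 10 70] [396.58 282.56] [  6   4  12  11 100] [[ 0.49898265 -0.37883997  0.06139239]] [[ 0.49818434 -0.37889057  0.058     ]] [[ 0.49425088 -0.35576581  0.139     ]]
pad [286.80833333 196.43333333] [  6   6  13  12 120] [302.48387097 182.67741935] [ 8  9 10  5 31] [[0.55897835 0.09427396 0.13040782]] [[0.56682051 0.09777113 0.058     ]] [[0.55890704 0.09325568 0.139     ]]
contour -1 ((48.93242645263672, 55.40540313720703), (66.08837890625, 79.73350524902344), 9.462322235107422) 
 [[24, 11], [10, 88], [74, 100], [87, 22]] 
 [[1.1008, 0.9067, 0.15], [0.8587, 0.9198, 0.15], [0.8206, 0.7127, 0.15], [1.0581, 0.6975, 0.15]]
contour 0 ((46.32432556152344, 71.05404663085938), (32.879798889160156, 30.90700912475586), 9.462322235107422) 
 [[34, 54], [64, 60], [59, 88], [28, 82]] 
 [[0.9619, 0.8543, 0.15], [0.9413, 0.7562, 0.15], [0.8566, 0.7626, 0.15], [0.876, 0.8631, 0.15]]
contour 0 ((52.39189147949219, 36.148651123046875), (57.375244140625, 33.7017936706543), 9.462322235107422) 
 [[27, 17], [81, 24], [78, 55], [23, 48]] 
 [[1.0807, 0.8937, 0.15], [1.0522, 0.7156, 0.15], [0.9559, 0.7142, 0.15], [0.9818, 0.893, 0.15]]
```

View pics/guard.png

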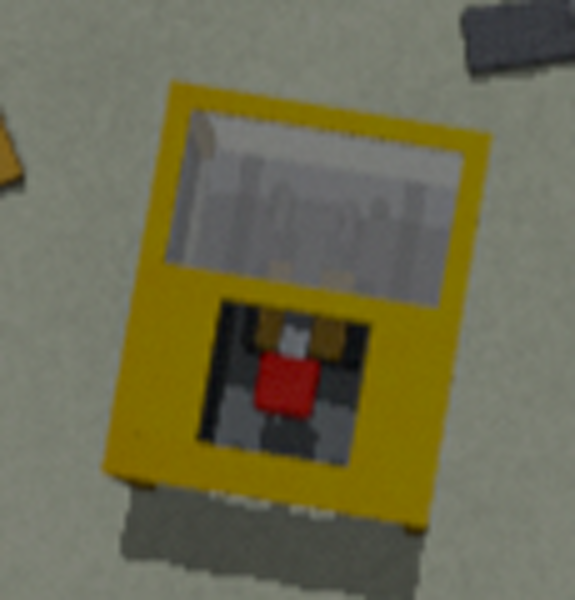

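```bash
sed -i 's/(V>90)/(V>60)/' h.py; python3 - <<'E'
from h import *; from rig import r
T=r.read_camera("top");S=r.read_camera("side")
a,sa,_=blob(T["color"],(420,195,445,217),"g");b,sb,_=blob(S["color"],(385,258,410,275),"g")
print("green",a,sa,b,tri(T,[a],S,[b]),rayz(T,[a],.058))
_,s,m=blob(T["color"],(240,125,340,235),"y")
cs,h=cv2.findContours(m,cv2.RETR_CCOMP,cv2.CHAIN_APPROX_NONE)
for i,q in enumerate(cs):
    if cv2.contourArea(q)<200: continue
    w=rayz(T,q[:,0]+[240,125],.15)[:,:2]
    print("contour",h[0][i][3],len(q),cv2.minAreaRect((w*1000).astype(np.float32)))
o=r.get_obs(); print(o["t"],o["eef_pos"])
E
```

```text
green [434.84810127 205.44303797] [10  6 10 10 79] [396.89156627 265.91566265] [[ 0.55188839 -0.33664619  0.05875981]] [[ 0.55147425 -0.33638185  0.058     ]]
contour -1 282 ((601.9100952148438, 88.02854919433594), (179.92330932617188, 221.8956756591797), 82.0775146484375)
contour 0 139 ((558.6475219726562, 93.74674987792969), (88.83550262451172, 83.06737518310547), 81.13958740234375)
contour 0 171 ((655.6633911132812, 80.22161865234375), (157.21286010742188, 92.88561248779297), 81.9111557006836)
0.3 [0.27508478 0.61625351 0.23106433]
```

Emit:
{"method": "servo_tool", "body": {"dp": [[-0.043, -0.033, -0.004], [-0.086, -0.066, -0.008], [-0.129, -0.099, -0.012], [-0.172, -0.132, -0.016], [-0.215, -0.165, -0.02]], "delta_rot": [[0, 0, 0], [0, 0, 0], [0, 0, 0], [0, 0, 0], [0, 0, 0]], "jaw": [0, 0, 0, 0, 0]}}

```text
t: 0.92
eef_pos: [0.4049, 0.3764, 0.2516]
tool_rot: [[-0.913, 0.408, 0.0], [0.408, 0.913, 0.0], [-0.0, 0.0, -1.0]]
force: [0.7, 0.8, -0.3]
gripper_width: 0.0002
grasp_force: 0.0
```

Emit:
{"method": "servo_tool", "body": {"dp": [[-0.043, -0.033, 0], [-0.086, -0.066, 0], [-0.129, -0.099, 0], [-0.172, -0.132, 0], [-0.215, -0.165, 0]], "delta_rot": [[0, 0, -0.06], [0, 0, -0.12], [0, 0, -0.18], [0, 0, -0.24], [0, 0, -0.28]], "jaw": [0, 0, 0, 0, 0]}}

```text
t: 1.55
eef_pos: [0.5339, 0.1381, 0.2516]
tool_rot: [[-0.99, 0.138, 0.0], [0.138, 0.99, 0.0], [-0.0, 0.0, -1.0]]
force: [0.3, 1.5, -0.2]
gripper_width: 0.0002
grasp_force: 0.0
```

```bash
cat > d.py <<'E'
import sys,numpy as np; from rig import r
o=r.get_obs(); R=np.array(o["tool_rot"]); d=np.array(eval(sys.argv[1]))-o["eef_pos"]
print(o["t"],o["eef_pos"],o["gripper_width"],"dp",(R.T@d).round(4),"y yaw",np.degrees(np.arctan2(R[1,1],R[0,1])),"z",R[:,2].round(4),o["force"])
E
python3 d.py "[.558,.094,.2]"
```

```text
1.55 [0.53388728 0.13814202 0.25155485] 0.00015034574930692456 dp [-0.0299 -0.0404  0.0516] y yaw 82.09121002210513 z [ 4.e-04  3.e-04 -1.e+00] [ 0.29028234  1.49437672 -0.1626163 ]
```

Emit:
{"method": "servo_tool", "body": {"dp": [[-0.015, -0.02, 0], [-0.03, -0.0405, 0.02], [-0.03, -0.0405, 0.05], [-0.03, -0.0405, 0.08], [-0.03, -0.0405, 0.08]], "delta_rot": [[0, 0, 0], [0, 0, 0], [0, 0, 0], [0, 0, 0], [0, 0, 0]], "jaw": [0, 0, 0, 0, 0]}}

```text
t: 2.17
eef_pos: [0.5561, 0.0951, 0.1697]
tool_rot: [[-0.99, 0.139, -0.003], [0.139, 0.99, -0.001], [0.003, -0.002, -1.0]]
force: [-0.9, 0.2, -0.8]
gripper_width: 0.0001
grasp_force: 0.0
```

```bash
python3 d.py "[.558,.094,.106]"; python3 - <<'E'
from rig import r; import cv2
import numpy as np
a=r.read_camera("side")["color"][130:250,250:380]; b=r.read_camera("top")["color"][120:240,230:360]
cv2.imwrite("pics/c.png",cv2.resize(np.hstack([a,b]),None,fx=3,fy=3,interpolation=2)[:,:,::-1])
E
```

```text
2.175 [0.55610765 0.0951414  0.16973834] 0.00010724382454891201 dp [-0.0022 -0.0008  0.0637] y yaw 81.98510598575085 z [-0.0034 -0.0013 -1.    ] [-0.8575378   0.16214779 -0.82011827]
```

View pics/c.png

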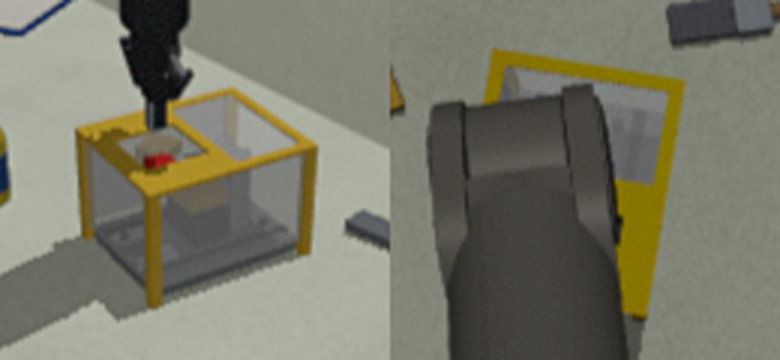

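The side crop shows the shut fingertips over the window, directly above the red pad.

Emit:
{"method": "servo_tool", "body": {"dp": [[-0.001, 0, 0.015], [-0.002, 0, 0.03], [-0.002, 0, 0.042], [-0.002, 0, 0.052], [-0.002, 0, 0.058]], "delta_rot": [[0, 0, 0], [0, 0, 0], [0, 0, 0], [0, 0, 0], [0, 0, 0]], "jaw": [0, 0, 0, 0, 0]}}

```text
t: 2.9
eef_pos: [0.559, 0.0951, 0.1126]
tool_rot: [[-0.99, 0.139, -0.001], [0.139, 0.99, -0.0], [0.001, -0.0, -1.0]]
force: [-3.0, -0.3, 3.5]
gripper_width: 0.0004
grasp_force: 1.7
```

```bash
python3 d.py "[.558,.094,.106]"
```

```text
2.9 [0.55895859 0.09512872 0.11256618] 0.0004350285148225794 dp [ 0.0008 -0.0012  0.0066] y yaw 81.98694291921815 z [-9.e-04 -2.e-04 -1.e+00] [-2.99066494 -0.31644834  3.49318459]
```

Emit:
{"method": "servo_tool", "body": {"dp": [[0, 0, 0.003], [0, 0, 0.006], [0, 0, 0.008], [0, 0, 0.009], [0, 0, 0.009]], "delta_rot": [[0, 0, 0], [0, 0, 0], [0, 0, 0], [0, 0, 0], [0, 0, 0]], "jaw": [0, 0, 0, 0, 0]}}

```text
t: 3.52
eef_pos: [0.5596, 0.0952, 0.1062]
tool_rot: [[-0.99, 0.14, 0.001], [0.14, 0.99, 0.001], [-0.001, 0.001, -1.0]]
force: [-15.0, -0.6, 35.7]
gripper_width: -0.0001
grasp_force: 19.1
```

Emit:
{"method": "servo_tool", "body": {"dp": [[0, 0, 0], [0, 0, -0.01], [0, 0, -0.035], [0, 0, -0.07], [0, 0, -0.11]], "delta_rot": [[0, 0, 0], [0, 0, 0], [0, 0, 0], [0, 0, 0], [0, 0, 0]], "jaw": [0, 0, 0, 0, 0]}}

```text
t: 4.15
eef_pos: [0.5593, 0.095, 0.2153]
tool_rot: [[-0.99, 0.14, 0.0], [0.14, 0.99, -0.0], [-0.0, -0.0, -1.0]]
force: [0.9, -0.3, -0.1]
gripper_width: -0.0001
grasp_force: 0.0
```

```bash
python3 d.py "[.5517,-.3365,.215]"; python3 - <<'E'
from rig import r; import cv2
a=r.read_camera("side")["color"][130:250,250:380]
cv2.imwrite("pics/e.png",cv2.resize(a,None,fx=4,fy=4,interpolation=2)[:,:,::-1])
E
```

```text
4.15 [0.55931315 0.09498687 0.21533745] -5.169858987457044e-05 dp [-0.0527 -0.4283  0.0005] y yaw 81.97932606736863 z [ 0.e+00 -3.e-04 -1.e+00] [ 0.87974278 -0.26806264 -0.0861283 ]
```

View pics/e.png

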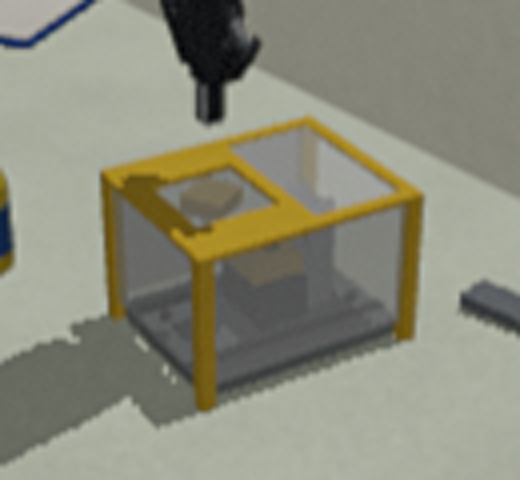

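The red pad has dropped out of view below the guard edge, so the lever is down. The fingers are clear above the guard. Next, the button.

Emit:
{"method": "servo_tool", "body": {"dp": [[-0.006, -0.049, 0], [-0.012, -0.098, 0], [-0.018, -0.147, 0], [-0.024, -0.196, 0], [-0.03, -0.245, 0]], "delta_rot": [[0, 0, 0], [0, 0, 0], [0, 0, 0], [0, 0, 0], [0, 0, 0]], "jaw": [0, 0, 0, 0, 0]}}

```text
t: 4.82
eef_pos: [0.555, -0.1533, 0.2146]
tool_rot: [[-0.99, 0.139, 0.001], [0.139, 0.99, -0.0], [-0.001, -0.0, -1.0]]
force: [0.5, 0.0, 1.0]
gripper_width: -0.0003
grasp_force: 0.0
```

Emit:
{"method": "servo_tool", "body": {"dp": [[-0.006, -0.049, 0], [-0.012, -0.098, 0.03], [-0.018, -0.147, 0.07], [-0.0225, -0.183, 0.11], [-0.0225, -0.183, 0.13]], "delta_rot": [[0, 0, 0], [0, 0, 0], [0, 0, 0], [0, 0, 0], [0, 0, 0]], "jaw": [0, 0, 0, 0, 0]}}

```text
t: 5.45
eef_pos: [0.5498, -0.3393, 0.0821]
tool_rot: [[-0.99, 0.144, -0.002], [0.144, 0.99, -0.001], [0.002, -0.001, -1.0]]
force: [0.8, -0.0, -0.3]
gripper_width: 0.0004
grasp_force: 0.0
```

```bash
python3 d.py "[.5517,-.3365,.058]"; python3 - <<'E'
from rig import r; import cv2
c=r.read_camera("top")["color"];a=c[170:260,390:490]
b=r.read_camera("side")["color"][220:310,350:450]
import numpy as np
cv2.imwrite("pics/f.png",cv2.resize(np.hstack([a,b]),None,fx=4,fy=4,interpolation=2)[:,:,::-1])
E
```

```text
5.45 [ 0.54979416 -0.33927695  0.08206121] 0.0004296263982955122 dp [-0.0015  0.0031  0.0241] y yaw 81.74523978424989 z [-0.0021 -0.0012 -1.    ] [ 0.84344249 -0.03273042 -0.29839967]
```

View pics/f.png

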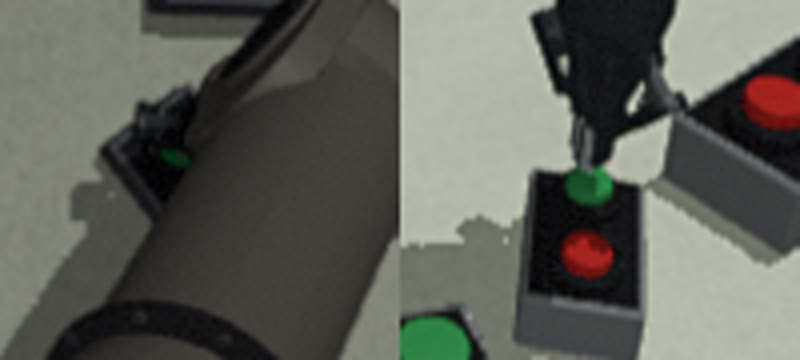

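The side crop shows the fingertips just above the green button, with the red button clear.

Emit:
{"method": "servo_tool", "body": {"dp": [[0, 0.001, 0.01], [0, 0.001, 0.018], [0, 0.001, 0.023], [0, 0.001, 0.023]], "delta_rot": [[0, 0, 0], [0, 0, 0], [0, 0, 0], [0, 0, 0]], "jaw": [0, 0, 0, 0]}}

```text
t: 6.05
eef_pos: [0.5524, -0.3344, 0.0616]
tool_rot: [[-0.99, 0.139, 0.001], [0.139, 0.99, 0.0], [-0.001, 0.0, -1.0]]
force: [1.1, 2.8, 5.0]
gripper_width: 0.0002
grasp_force: 2.3
```

Emit:
{"method": "servo_tool", "body": {"dp": [[0, 0, 0.002], [0, 0, 0.004], [0, 0, 0.006], [0, 0, 0.006]], "delta_rot": [[0, 0, 0], [0, 0, 0], [0, 0, 0], [0, 0, 0]], "jaw": [0, 0, 0, 0]}}

```text
t: 6.55
eef_pos: [0.5528, -0.3349, 0.0599]
tool_rot: [[-0.99, 0.14, 0.003], [0.14, 0.99, 0.001], [-0.003, 0.002, -1.0]]
force: [-18.5, 18.7, 70.0]
gripper_width: 0.0001
grasp_force: 35.0
```

Emit:
{"method": "servo_tool", "body": {"dp": [[0, 0, -0.006], [0, 0, -0.02], [0, 0, -0.06], [0, 0, -0.11], [0, 0, -0.16]], "delta_rot": [[0, 0, 0], [0, 0, 0], [0, 0, 0], [0, 0, 0], [0, 0, 0]], "jaw": [0, 0, 0, 0, 0]}}

```text
t: 7.18
eef_pos: [0.5511, -0.3353, 0.2172]
tool_rot: [[-0.99, 0.14, -0.001], [0.14, 0.99, -0.0], [0.001, -0.0, -1.0]]
force: [0.7, 0.3, 0.2]
gripper_width: 0.0
grasp_force: 0.0
```

Emit:
{"method": "servo_tool", "body": {"dp": [[0, 0.05, 0], [0, 0.1, 0], [0, 0.15, 0], [0, 0.2, 0], [0, 0.2, 0]], "delta_rot": [[0, 0, 0], [0, 0, 0], [0, 0, 0], [0, 0, 0], [0, 0, 0]], "jaw": [0, 0, 0, 0, 0]}}

```text
t: 7.8
eef_pos: [0.5802, -0.1328, 0.2155]
tool_rot: [[-0.991, 0.134, -0.0], [0.134, 0.991, 0.001], [0.0, 0.001, -1.0]]
force: [-0.6, -0.4, 0.2]
gripper_width: 0.0
grasp_force: 0.0
```

```bash
python3 - <<'E'
from h import *; from rig import r
T=r.read_camera("top");S=r.read_camera("side")
for bt,bs,c in(((420,195,445,217),(385,258,410,275),"g"),((438,214,462,236),(385,274,410,293),"r")):
    print(blob(T["color"],bt,c)[:2],blob(S["color"],bs,c)[:2])
o=r.get_obs();print(o["t"],o["eef_pos"],o["force"])
cv2.imwrite("pics/g.png",np.vstack([T["color"][100:300],S["color"][130:330]])[:,:,::-1])
E
```

```text
(array([434.76829268, 205.43902439]), array([10,  6, 10, 10, 82], dtype=int32)) (array([396.89156627, 266.        ]), array([ 7,  4, 11,  9, 83], dtype=int32))
(array([449.05208333, 223.97916667]), array([ 6,  5, 11, 11, 96], dtype=int32)) (array([396.28346457, 282.74015748]), array([  5,   3,  13,  13, 127], dtype=int32))
7.9 [ 0.57949344 -0.13709696  0.21565316] [ 0.23535551 -0.20529298 -0.41396616]
```

View pics/g.png

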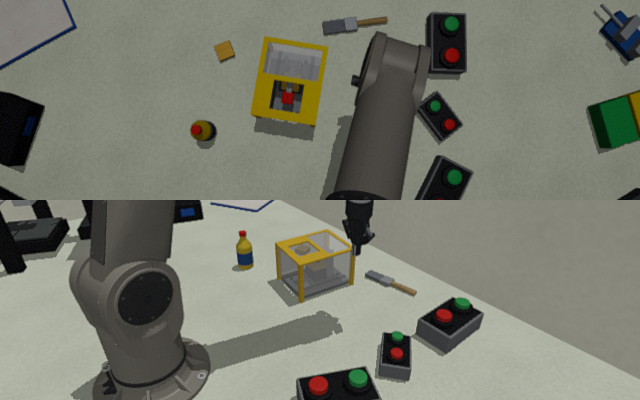

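The box has not moved, the green button is out again, the lever is down, the bystanders are in place and the arm is clear.

```bash
python3 -c "from rig import r; print(r.hand_in())"
```

```text
the job is handed in; nothing more can be done
None
```

I pressed the clamp lever to its stop through the window, then pressed the green button fully in and released it. The pictures show the box and bystanders where they were, and the job is handed in, though no verdict came back.

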